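# Clear the check weights off the balance

## Robot

A 6-joint arm with a two-finger parallel gripper is mounted at the origin on the work surface. World frame = base frame: x ahead of the robot, y to its left, z up, the work surface at z = 0. Lengths are in mm, angles in rad, forces in N, time in s.
With the tool pointing down it reaches from about 350 to 875 mm from the base axis. Payload 4.2 kg.
Tool frame: the origin (TCP) lies between the finger pads; the fingertips stand 17 mm ahead of it and the grasp point (between the pads) lies 2 mm behind it; y points along the fingers, z is the direction in which the jaws open and shut, and the axes are right-handed (so a half turn about y gives the same grasp; the last joint's range is limited). The gripper opens to 87 mm and grips with 3 to 60 N. Pads are 19 mm wide; open, the fingers measure 117 mm over their backs; the gripper's body (75 mm by 190 mm) begins 51 mm behind the grasp point.
Start: joints at [-0.88, 0.385, 0.008, 0, -1.194, -0.259], TCP at [261.579, -567.605, 239.55] pointing down, gripper open.
Joint ranges: [-3.14, 3.14], [-1.21, 2.06], [-1.07, 1.41], [-3.16, 2.05], [-2.99, -0.16], [-3.1, 3.1]. Speed limits (rad/s): [2.79, 2.79, 3.14, 3.14, 3.14, 3.14].

## Interface

Orientations are given as a unit quaternion [w, x, y, z].
In Python, from rig import env gives the robot as it stands.
- The arm moves only by the tool drive_tool, never from a script. Its argument "motion" is one flat list of numbers, 7 for each row, row after row: the opening in per cent of the stroke, from 0 (shut) to 100 (fully open), then the shift along the tool's x, y, z each as a share of 20 cm, from -1 to 1, then the turn, a rotation vector about the tool's x, y, z each as a share of 2 rad, from -1 to 1. A call has 1 to 12 rows; each row shifts and turns the commanded pose from where the row before left it, along the tool's axes as they then stand; what a row does not reach is not made up. A row lasts 1/10 s, in which the tool goes at most 50 mm and 8.59 degrees, less where a joint would pass 70% of its speed; a pose out of reach is approached as far as the arm can. A call with a number of a shift or a turn outside -1 to 1 is refused whole. A call with a gripper value outside its range is refused whole. The fingers move at their own pace and stop on an object; "squeeze" is the grip in N (left out, the last holds). Time passes only in rows, so rows that do not move let the fingers close. It gives the time, the measured TCP pose, the force and the opening at its end, in the units of the state.
- env.read_state(): the state, without advancing time (a new reading comes with each control period).
- env.get_image(name): name is "side" or "top"; returns a dict with "color" (400x640x3 uint8, blue, green, red), "z_map" (400x640 float32, mm along the optical axis (not along the pixel's ray), 0 where there is no reading), "mtx" (3x3 intrinsics, pixels), "k1" (the pictures are not rectified: a ray, as slopes to the right and down, at radius r is drawn at 1 + k1 r^2 times it, then the intrinsics apply), "camera_from_world" (4x4, takes a point from world to camera coordinates). Camera axes: x right, y down, z forward; pixel columns grow to the right and rows downward; lengths in mm; the calibration is good to about 2 mm. A picture is of the moment at which its call begins.
- env.hand_in(): hands the job in, once; it reports no verdict.
The state is a dict: "t": time; "joint_pos": joint angles; "qd": joint speeds; "joint_efforts": joint torques, N m; "tool_pos": TCP position; "ee_rot": TCP orientation; "wrist_force": force on the tool from outside, world axes, zero at the start; "torque": the same for the moment, N m; "finger_gap": finger opening in mm.
Only numpy, scipy, OpenCV 4.12 (cv2) and the standard library are available. Lean on these libraries where they do the work, as an engineer would, in place of code of your own. Each camera call takes 0.05 s, during which the arm holds its last target. There are 200 camera calls.

## Task

The balance check is finished and its four steel check weights were left on the pan, three of them stacked. Take the stack apart and set every weight flat on its own white rest, the largest on the largest rest and so on down to the smallest, each centred so that no edge hangs over. Set the weights down rather than dropping them, never tip one over or lay one on the bare bench, and leave the bottle and beaker where they stand.

Things in the scene. Friction and masses are not known exactly. Their poses are not given: they have to be found in the camera images.
- weight_a: The largest weight: a loose solid steel disc, 66 mm in diameter and 22 mm high, about 590 g, lying flat. Its origin is the centre of its underside, z up along its axis. At the start it lies flat on the balance's pan beside weight_b, about 100 mm between centres across the pan's width; one of the two carries weight_c and weight_d.
- weight_b: The second largest weight: a loose solid steel disc, 54 mm in diameter and 22 mm high, about 400 g, lying flat. Its origin is the centre of its underside, z up along its axis. It starts on the pan beside weight_a. The balance: a fixed cream box, 320 mm deep (roughly along x), 215 mm wide; its dark 200 mm square pan, 85 mm above the bench, is its highest part.
- weight_c: The second smallest weight: a loose solid steel disc, 42 mm in diameter and 20 mm high, about 220 g, lying flat. Its origin is the centre of its underside, z up along its axis. At the start it lies on top of weight_a or weight_b, roughly centred.
- weight_d: The smallest weight: a loose solid steel disc, 30 mm in diameter and 18 mm high, about 100 g, lying flat. Its origin is the centre of its underside, z up along its axis. At the start it lies on top of weight_c, roughly centred.
- rest_a: The largest rest, the place for weight_a: a flat round white plastic disc fixed to the black bench, 90 mm in diameter and 8 mm thick, with a thin dark circle 66 mm across, of its weight's size, on its flat top. No rim. Its origin is the centre of its underside on the bench, z up: the top is 8 mm above the origin.
- rest_b: The second largest rest, the place for weight_b: a flat round white plastic disc fixed to the black bench, 78 mm in diameter and 8 mm thick, with a thin dark circle 54 mm across, of its weight's size, on its flat top. No rim. Its origin is the centre of its underside on the bench, z up: the top is 8 mm above the origin.
- rest_c: The second smallest rest, the place for weight_c: a flat round white plastic disc fixed to the black bench, 66 mm in diameter and 8 mm thick, with a thin dark circle 42 mm across, of its weight's size, on its flat top. No rim. Its origin is the centre of its underside on the bench, z up: the top is 8 mm above the origin.
- rest_d: The smallest rest, the place for weight_d: a flat round white plastic disc fixed to the black bench, 54 mm in diameter and 8 mm thick, with a thin dark circle 30 mm across, of its weight's size, on its flat top. No rim. Its origin is the centre of its underside on the bench, z up: the top is 8 mm above the origin.
- bottle: Bystander: a loose amber glass bottle, 64 mm in diameter, 140 mm high, standing beyond the work. Origin at the centre of its underside.
- beaker: Bystander: a loose open glass beaker, 68 mm across the rim, 85 mm high, standing beyond the rests. Origin at the centre of its underside.
Things that resemble listed ones, but are neither listed nor needed, are in the scene too. Leave any pink look-alike of the weight_a alone. What is shaped like the weight_d but purple is not meant.

How it is judged:
By the outcome, as a careful person would: the job done as asked, in the order asked, and still so for the second after the job is handed in, with the robot touching nothing.
It also fails if it takes over 120 s, if anything falls off the work surface, if the arm or the gripper's body presses on something with over 40 N, if the wrist force passes 120 N, or if a joint passes its speed limit or range.

## Working session

There is one attempt and no reset: what is moved stays moved. The work goes in short steps, Python scripts to look and compute and a tool call to move; the robot and the scene stay as the last step left them, time stands still between calls to the robot, and variables do not carry over. Pictures are saved under pics/ and viewed, about 12 in all and at most 16, crops included, and the job is handed in when it is done.

Besides the shell and the picture viewer there is one more tool, called after "Call:" by a JSON object that holds its "method" and its "body", one argument or row to a line. drive_tool: Moves the arm, as the interface text tells. Shift numbers are shares of 20 cm and turn numbers shares of 2 rad, none past 1 either way. Its arguments: {"type":"object","properties":{"motion":{"type":"array"},"squeeze":{"type":"number"}},"required":["motion"]}

```bash
mkdir -p pics; ls; cat > h.py <<'E'
from rig import env
import numpy as np, cv2
from scipy.spatial.transform import Rotation as R
def snap(n,tag):
    im=env.get_image(n); cv2.imwrite(f'pics/{tag}.png',im['color'])
    np.savez(f'pics/{tag}.npz',**{k:np.array(v) for k,v in im.items()}); return im
def load(tag): return dict(np.load(f'pics/{tag}.npz'))
def ray(im,u,v):
    K=im['mtx']; k1=float(im['k1'])
    return cv2.undistortPoints(np.array([[[u,v]]],float),K,np.array([k1,0,0,0,0.]))[0,0]
def at_z(im,u,v,z):
    "world point on plane z seen at the pixel"
    T=np.linalg.inv(im['camera_from_world']); x,y=ray(im,u,v)
    d=T[:3,:3]@[x,y,1]; o=T[:3,3]; return o+d*(z-o[2])/d[2]
def proj(im,p):
    c=im['camera_from_world']@np.r_[p,1]
    return cv2.projectPoints(c[:3].reshape(1,1,3),np.zeros(3),np.zeros(3),im['mtx'],np.array([float(im['k1']),0,0,0,0.]))[0].ravel()
def cloud(im):
    "world points for all pixels HxWx3"
    K=im['mtx'];k1=float(im['k1']);z=im['z_map'];H,W=z.shape
    g=np.stack(np.meshgrid(np.arange(W),np.arange(H)),-1).reshape(-1,1,2).astype(float)
    r=cv2.undistortPoints(g,K,np.array([k1,0,0,0,0.])).reshape(H,W,2)
    P=np.concatenate([r*z[...,None],z[...,None]],-1)
    T=np.linalg.inv(im['camera_from_world']); return P@T[:3,:3].T+T[:3,3]
E
python3 - <<'E'
from h import *
print(env.read_state())
for n in ('top','side'):
    im=snap(n,n+'0'); print(n,im['mtx'],im['k1'],im['camera_from_world'])
E
```

```text
pics
{'t': 0.0, 'joint_pos': array([-8.80404250e-01,  3.85572743e-01,  6.60524879e-03, -5.37539531e-04,
       -1.19399123e+00, -2.58618194e-01]), 'qd': array([ 0.00031336,  0.00268631, -0.00091505, -0.00082744,  0.00061805,
        0.00176486]), 'joint_efforts': array([ 6.23706910e-04, -3.90663314e+01,  1.87407321e+01,  4.21992034e+00,
        1.10248307e-02, -1.77627685e-04]), 'tool_pos': array([ 261.34570304, -567.10030695,  238.4360211 ]), 'ee_rot': array([ 0.69146791, -0.68994639, -0.15121131,  0.15159567]), 'wrist_force': array([-0.45331598,  0.37773064,  0.25137919]), 'torque': array([-0.04069913,  0.00011004, -0.0008227 ]), 'finger_gap': 87.32606259595237}
top [[394.6438048    0.         319.68510883]
 [  0.         394.6438048  198.13419101]
 [  0.           0.           1.        ]] -0.05106788475174907 [[-1.72791646e-03 -9.99368251e-01 -3.54980833e-02  4.21245688e+01]
 [-9.87161094e-01  7.37437587e-03 -1.59557494e-01  6.47357782e+02]
 [ 1.59718470e-01  3.47666247e-02 -9.86550198e-01  1.00475517e+03]
 [ 0.00000000e+00  0.00000000e+00  0.00000000e+00  1.00000000e+00]]
side [[502.17671594   0.         325.5543224 ]
 [  0.         502.17671594 205.54119358]
 [  0.           0.           1.        ]] -0.14613703172387307 [[-8.36617457e-01 -5.47743913e-01  6.91638040e-03  5.15211194e+02]
 [-3.77920798e-01  5.67999663e-01 -7.31130804e-01  2.94291053e+02]
 [ 3.96543946e-01 -6.14290638e-01 -6.82202251e-01  1.08631757e+03]
 [ 0.00000000e+00  0.00000000e+00  0.00000000e+00  1.00000000e+00]]
```

View pics/top0.png

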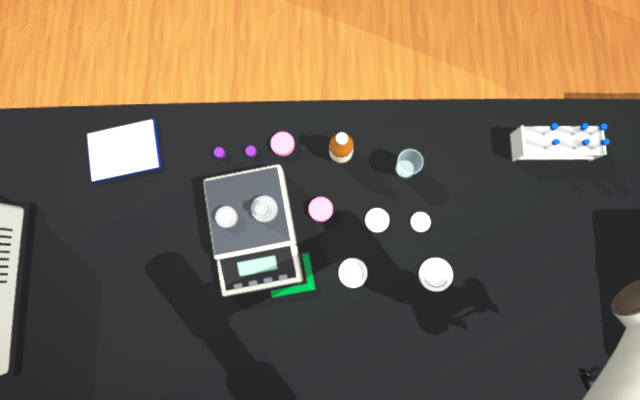

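View pics/side0.png

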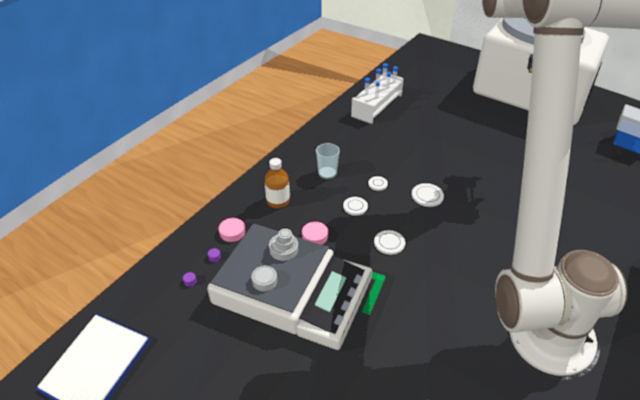

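The top view shows the balance at (250,225), a single weight at (226,216) and the stack at (264,208). The rests are at (436,274), (353,272), (377,220) and (421,222). I'll enlarge both views next.

```bash
python3 - <<'E'
from h import *
t=load('top0')['color']; s=load('side0')['color']
a=cv2.resize(t[160:310,195:295],None,fx=4,fy=4,interpolation=cv2.INTER_CUBIC)
b=cv2.resize(s[215:315,200:300],None,fx=4,fy=4,interpolation=cv2.INTER_CUBIC)
b=np.vstack([b,np.zeros((200,400,3),np.uint8)])
cv2.imwrite('pics/c1.png',np.hstack([a,b]))
c=cv2.resize(t[195:305,325:465],None,fx=5,fy=5,interpolation=cv2.INTER_CUBIC)
cv2.imwrite('pics/c2.png',c)
# depth slices
im=load('top0');P=cloud(im)
for nm,(u0,u1,v0,v1) in dict(single=(210,243,200,232),stack=(245,282,190,226)).items():
    z=P[v0:v1,u0:u1,2]; print(nm,np.round(np.percentile(z,[5,50,80,90,95,99]),1))
im2=load('side0');Q=cloud(im2)
for X,n in((P,'top'),(Q,'side')):
  for z0 in (107,127,145):
    m=(abs(X[...,2]-z0)<5)&(X[...,0]>400)&(X[...,0]<800)&(X[...,1]>-50)&(X[...,1]<420)
    m=m.astype(np.uint8);k,l,st,ce=cv2.connectedComponentsWithStats(m)
    for i in range(1,k):
      if st[i,4]>15: q=X[l==i]; print(n,z0,st[i,4],np.round(ce[i],1),q.mean(0).round(1),np.ptp(q,0).round(1))
E
```

```text
single [ 81.8  86.  106.6 108.1 108.8 111.1]
stack [ 82.2  86.6 109.2 130.1 144.7 147.8]
top 107 87 [341.2 145.2] [777.5 -19.  106.8] [31.9 41.7  9.9]
top 107 283 [264.  208.1] [614.1 179.1 107.1] [65.2 64.7  9.5]
top 107 327 [225.6 216.8] [592.4 277.4 107.1] [51.8 49.7  9.8]
top 127 92 [264.4 208.2] [611.1 174.5 127.1] [40.3 41.   9.7]
top 145 43 [341.2 137.1] [788.3 -18.4 141.4] [24.2 25.3  3.8]
top 145 111 [260.5 209.2] [606.3 180.8 144.8] [27.5 28.5  9.6]
side 107 68 [275.6 174.4] [779.5  -7.3 106.6] [33.4 36.2  9.8]
side 107 260 [282.1 247.6] [608.8 192.1 106.8] [66.  64.3  9.8]
side 107 394 [263.5 276.1] [592.6 280.7 106.6] [54.7 54.5  9.3]
side 127 26 [274.7 167.7] [781.9  -8.6 127.6] [21.1 22.3  9.9]
side 127 96 [283.6 241.3] [605.5 189.  126.6] [40.3 35.   9.7]
side 145 30 [274.8 161. ] [787.5 -17.7 141.4] [26.2 28.4  3.4]
side 145 113 [284.5 233.7] [606.9 182.3 144.8] [30.  31.4  8. ]
```

View pics/c1.png

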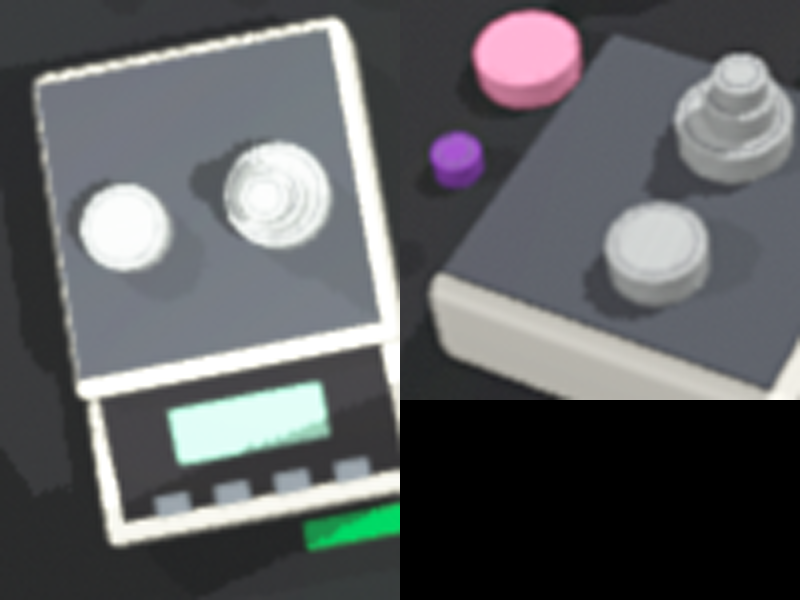

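View pics/c2.png

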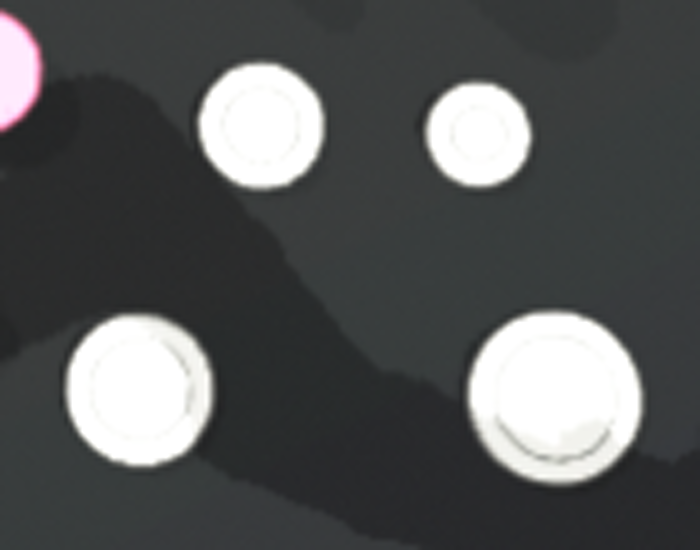

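```bash
cat >> h.py <<'E'
def axes(st=None):
    st=st or env.read_state(); q=st['ee_rot']; return R.from_quat([q[1],q[2],q[3],q[0]]).as_matrix()
def todo(target,zdir=(0,1,0)):
    "shift (in commands' shares, tool axes as they stand) and turn share to target"
    st=env.read_state(); A=axes(st); d=np.array(target)-st['tool_pos']
    z=np.array(zdir,float); y=np.array([0,0,-1.]); G=np.c_[np.cross(y,z),y,z]
    rv=R.from_matrix(A.T@G).as_rotvec()
    print('t',round(st['t'],2),'pos',st['tool_pos'].round(1),'F',st['wrist_force'].round(1),'gap',round(st['finger_gap'],1))
    print('d world',d.round(1),'share now-axes',(A.T@d/200).round(3),'share goal-axes',(G.T@d/200).round(3),'turn share',(rv/2).round(3))
E
python3 - <<'E'
from h import *
t=load('top0');s=load('side0')
f=lambda x,y,u0,v0,k:((x+.5)/k-.5+u0,(y+.5)/k-.5+v0)
for n,(x,y) in dict(c=(261.5,125.5),d=(478.5,135),b=(140,390),a=(555,397.5)).items():
    print('rest',n,at_z(t,*f(x,y,325,195,5),8).round(1))
print('side rests');
for n,(u,v) in dict(c=(355.5,205),d=(378,183),b=(389.5,241.5),a=(428,194)).items(): print(n,at_z(s,u,v,8).round(1))
print('d top',at_z(t,*f(266,197,195,160,4),145).round(1),'side',at_z(s,*f(341,73,200,215,4),145).round(1))
print('b top',at_z(t,*f(125,226,195,160,4),107).round(1),'side',at_z(s,*f(257,241,200,215,4),107).round(1))
print('a top',at_z(t,*f(277,195,195,160,4),107).round(1),'side',at_z(s,*f(334,120,200,215,4),107).round(1))
print(axes().round(3))
p=env.read_state()['tool_pos']
for zd in ((0,1,0),(0,-1,0)): todo((606,181,220),zd)
E
```

```text
rest c [ 593.3 -117.1    8. ]
rest d [ 587.3 -236.3    8. ]
rest b [449.7 -48.2   8. ]
rest a [ 444.7 -272.     8. ]
side rests
c [ 592.9 -116.     8. ]
d [ 586.3 -233.     8. ]
b [449.4 -46.    8. ]
a [ 443.8 -270.5    8. ]
d top [607.  179.4 145. ] side [607.5 180.  145. ]
b top [594.1 276.8 107. ] side [593.7 278.  107. ]
a top [613.4 179.4 107. ] side [612.1 183.8 107. ]
[[ 0.908 -0.001 -0.418]
 [ 0.418  0.002  0.908]
 [-0.    -1.     0.002]]
t 0.1 pos [ 261.4 -567.2  238.6] F [ 0.3 -0.7  0.2] gap 87.2
d world [344.6 748.2 -18.6] share now-axes [3.13  0.098 2.677] share goal-axes [1.723 0.093 3.741] turn share [-0.001  0.216 -0.   ]
t 0.1 pos [ 261.4 -567.2  238.6] F [ 0.3 -0.7  0.2] gap 87.2
d world [344.6 748.2 -18.6] share now-axes [3.13  0.098 2.677] share goal-axes [-1.723  0.093 -3.741] turn share [-0.000e+00 -1.355e+00  1.000e-03]
```

Call:
{"method": "drive_tool", "body": {
  "motion": [60,0,0,0,0,0.072,0,60,0,0,0,0,0.072,0,60,0,0,0,0,0.072,0,60,0.1,0,0.22,0,0,0,60,0.1,0,0.22,0,0,0,60,0.1,0,0.22,0,0,0,60,0.1,0,0.22,0,0,0,60,0.1,0,0.22,0,0,0,60,0.1,0,0.22,0,0,0,60,0.1,0,0.22,0,0,0,60,0.1,0,0.22,0,0,0,60,0.1,0,0.22,0,0,0],
  "squeeze": 25
}}

```text
t: 1.3
tool_pos: [441.8, -169.7, 239.5]
ee_rot: [0.707, -0.707, 0.0, -0.0]
wrist_force: [0.7, -0.7, -0.2]
finger_gap: 52.3
```

Call:
{"method": "drive_tool", "body": {
  "motion": [60,0.1,0,0.22,0,0,0,60,0.1,0,0.22,0,0,0,60,0.1,0,0.22,0,0,0,60,0.1,0,0.22,0,0,0,60,0.1,0,0.22,0,0,0,60,0.1,0,0.22,0,0,0,60,0.1,0,0.2,0,0,0,60,0,0,0,0,0,0,60,0,0,0,0,0,0]
}}

```text
t: 2.2
tool_pos: [581.4, 133.1, 238.4]
ee_rot: [-0.707, 0.707, -0.0, -0.001]
wrist_force: [-0.6, -0.3, 0.2]
finger_gap: 52.1
```

```bash
python3 - <<'E'
from h import *
todo((607,180,148))
E
```

```text
t 2.2 pos [581.4 133.1 238.4] F [-0.6 -0.3  0.2] gap 52.1
d world [ 25.6  46.9 -90.4] share now-axes [0.129 0.451 0.235] share goal-axes [0.128 0.452 0.234] turn share [ 0.     0.001 -0.001]
```

Call:
{"method": "drive_tool", "body": {
  "motion": [60,0.064,0,0.117,0,0,0,60,0.064,0,0.117,0,0,0,60,0,0.16,0,0,0,0,60,0,0.16,0,0,0,0,60,0,0,0,0,0,0]
}}

```text
t: 2.7
tool_pos: [603.9, 176.6, 170.7]
ee_rot: [-0.706, 0.709, -0.005, -0.003]
wrist_force: [-1.5, -0.8, -0.4]
finger_gap: 52.2
```

```bash
python3 - <<'E'
from h import *
todo((607,180,148))
s=snap('side','side1')
cv2.imwrite('pics/c3.png',cv2.resize(s['color'][150:300,200:360],None,fx=4,fy=4,interpolation=cv2.INTER_CUBIC))
E
```

```text
t 2.7 pos [603.9 176.6 170.7] F [-1.5 -0.8 -0.4] gap 52.2
d world [  3.1   3.4 -22.7] share now-axes [0.017 0.113 0.018] share goal-axes [0.015 0.114 0.017] turn share [ 0.002 -0.001 -0.005]
```

View pics/c3.png

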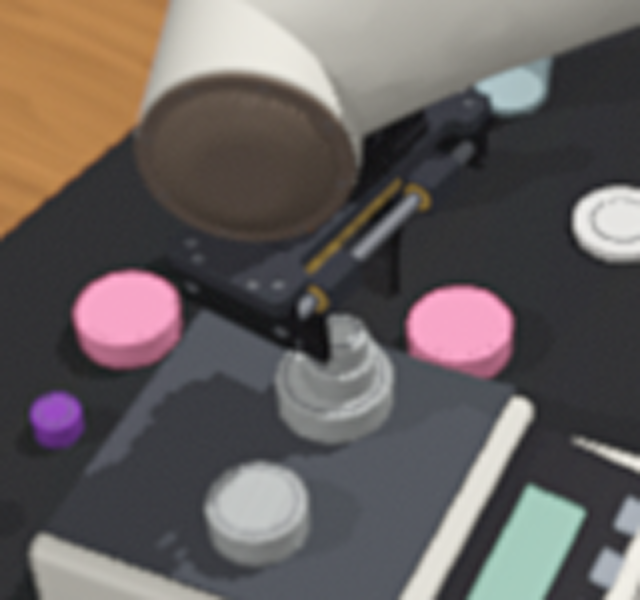

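The near finger at crop (315,340) sits beside d at (350,330), clear of everything. I'll descend the rest of the way.

Call:
{"method": "drive_tool", "body": {
  "motion": [60,0.012,0,0.014,0,0,0,60,0,0.06,0,0,0,0,60,0,0.05,0,0,0,0,60,0,0,0,0,0,0,60,0,0,0,0,0,0]
}}

```text
t: 3.25
tool_pos: [609.6, 181.8, 153.3]
ee_rot: [-0.707, 0.707, -0.0, -0.0]
wrist_force: [-0.3, -0.5, 0.1]
finger_gap: 52.5
```

Call:
{"method": "drive_tool", "body": {
  "motion": [45,0,0,0,0,0,0,40,0,0,0,0,0,0,36,0,0,0,0,0,0,32,0,0,0,0,0,0,28,0,0,0,0,0,0,20,0,0,0,0,0,0,20,0,0,0,0,0,0]
}}

```text
t: 3.95
tool_pos: [609.8, 181.8, 153.8]
ee_rot: [-0.707, 0.707, 0.0, 0.0]
wrist_force: [-0.3, -1.6, 1.6]
finger_gap: 28.8
```

Call:
{"method": "drive_tool", "body": {
  "motion": [60,0,0,0,0,0,0,60,0,0,0,0,0,0,60,-0.01,0.028,0,0,0,0,60,0,0,0,0,0,0,60,0,0,0,0,0,0,40,0,0,0,0,0,0,36,0,0,0,0,0,0,32,0,0,0,0,0,0,28,0,0,0,0,0,0,20,0,0,0,0,0,0,20,0,0,0,0,0,0]
}}

```text
t: 5.05
tool_pos: [607.8, 181.9, 148.0]
ee_rot: [0.707, -0.707, 0.0, -0.0]
wrist_force: [-0.0, -0.5, 0.3]
finger_gap: 29.0
```

Call:
{"method": "drive_tool", "body": {
  "motion": [20,0,-0.02,0,0,0,0,20,0,-0.05,0,0,0,0,20,0,-0.12,0,0,0,0,20,0,-0.11,0,0,0,0,20,0,0,0,0,0,0,20,-0.01,0,-0.1,0,0,0,20,-0.012,0,-0.18,0,0,0,20,-0.012,0,-0.2,0,0,0,20,-0.012,0,-0.2,0,0,0,20,-0.012,0,-0.2,0,0,0,20,-0.012,0,-0.2,0,0,0,20,-0.012,0,-0.2,0,0,0]
}}

```text
t: 6.25
tool_pos: [589.8, -76.3, 207.0]
ee_rot: [0.707, -0.707, 0.001, 0.001]
wrist_force: [1.2, -0.0, -1.9]
finger_gap: 29.2
```

Call:
{"method": "drive_tool", "body": {
  "motion": [20,-0.012,0,-0.2,0,0,0,20,-0.01,0,-0.2,0,0,0,20,0,0,-0.2,0,0,0,20,0,0,-0.16,0,0,0,20,0,0,0,0,0,0,20,0,0,0,0,0,0]
}}

```text
t: 6.85
tool_pos: [585.6, -227.0, 206.8]
ee_rot: [0.707, -0.707, 0.002, -0.0]
wrist_force: [0.5, 1.0, -1.9]
finger_gap: 29.6
```

```bash
python3 - <<'E'
from h import *
todo((587,-235,29))
s=snap('side','side2')
cv2.imwrite('pics/c4.png',cv2.resize(s['color'][60:320,200:480],None,fx=2.5,fy=2.3,interpolation=cv2.INTER_CUBIC))
E
```

```text
t 6.85 pos [ 585.6 -227.   206.8] F [ 0.5  1.  -1.9] gap 29.6
d world [   1.4   -8.  -177.8] share now-axes [ 0.009  0.889 -0.041] share goal-axes [ 0.007  0.889 -0.04 ] turn share [-0.    -0.001 -0.001]
```

View pics/c4.png

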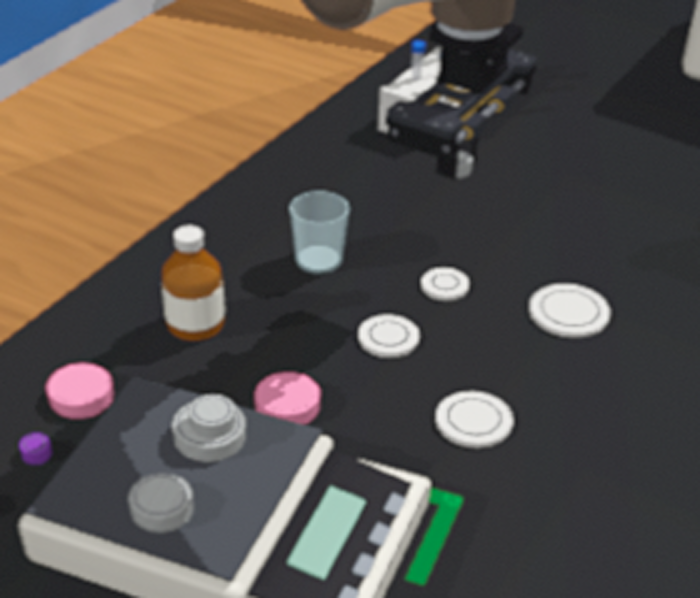

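d is held at crop (460,163), above its rest at (445,283), and c and a are undisturbed. Lowering.

Call:
{"method": "drive_tool", "body": {
  "motion": [20,0.007,0.05,-0.02,0,0,0,20,0,0.2,-0.018,0,0,0,20,0,0.2,0,0,0,0,20,0,0.2,0,0,0,0,20,0,0.13,0,0,0,0,20,0,0.03,0,0,0,0,20,0,0,0,0,0,0,20,0,0,0,0,0,0,20,0,0,0,0,0,0]
}}

```text
t: 7.8
tool_pos: [589.6, -233.7, 48.0]
ee_rot: [-0.707, 0.707, 0.002, 0.001]
wrist_force: [0.1, -0.5, -0.8]
finger_gap: 29.2
```

Call:
{"method": "drive_tool", "body": {
  "motion": [20,-0.012,0.03,-0.007,0,0,0,20,0,0.03,0,0,0,0,20,0,0.015,0,0,0,0,20,0,0,0,0,0,0,20,0,0,0,0,0,0]
}}

```text
t: 8.3
tool_pos: [585.8, -235.1, 30.8]
ee_rot: [-0.707, 0.707, -0.0, -0.0]
wrist_force: [0.6, 0.4, -1.7]
finger_gap: 29.2
```

Call:
{"method": "drive_tool", "body": {
  "motion": [20,0,0.01,0,0,0,0,20,0,0,0,0,0,0,20,0,0,0,0,0,0]
}}

```text
t: 8.6
tool_pos: [586.0, -235.1, 29.0]
ee_rot: [-0.707, 0.707, 0.0, 0.0]
wrist_force: [0.2, 0.1, -0.4]
finger_gap: 29.2
```

Call:
{"method": "drive_tool", "body": {
  "motion": [20,0,0.005,0,0,0,0,20,0,0,0,0,0,0,20,0,0,0,0,0,0]
}}

```text
t: 8.9
tool_pos: [586.0, -235.1, 29.0]
ee_rot: [-0.707, 0.707, 0.0, 0.0]
wrist_force: [-2.0, 1.9, 5.2]
finger_gap: 29.4
```

Call:
{"method": "drive_tool", "body": {
  "motion": [36,0,0,0,0,0,0,42,0,0,0,0,0,0,60,0,0,0,0,0,0,70,0,-0.03,0,0,0,0,70,0,-0.15,0,0,0,0,70,0,-0.2,0,0,0,0,70,0,-0.2,0,0,0,0,70,0,-0.2,0,0,0,0,70,0,-0.1,0,0,0,0,70,0,0,0,0,0,0]
}}

```text
t: 9.9
tool_pos: [587.7, -235.7, 208.7]
ee_rot: [-0.706, 0.708, 0.003, 0.003]
wrist_force: [0.5, -0.3, -0.3]
finger_gap: 60.8
```

```bash
python3 - <<'E'
from h import *
T=snap('top','top3'); S=snap('side','side3')
for n,im in (('top',T),('side',S)):
  X=cloud(im)
  for z0 in (127,107,26):
    m=(abs(X[...,2]-z0)<5)&(X[...,0]>400)&(X[...,0]<700)&(X[...,1]>-300)&(X[...,1]<420)
    k,l,st,ce=cv2.connectedComponentsWithStats(m.astype(np.uint8))
    for i in range(1,k):
      if st[i,4]>25: q=X[l==i]; lo,hi=np.percentile(q,[2,98],axis=0); print(n,z0,st[i,4],ce[i].round(1),at_z(im,*ce[i],z0).round(1),((lo+hi)/2).round(1),(hi-lo).round(1))
a=cv2.resize(T['color'][185:245,200:300],None,fx=4,fy=4,interpolation=cv2.INTER_CUBIC)
b=cv2.resize(S['color'][160:300,230:420],None,fx=4,fy=4,interpolation=cv2.INTER_CUBIC)[:600]
c=np.zeros((b.shape[0],400,3),np.uint8); c[:240]=a
c[260:500]=cv2.resize(T['color'][195:255,365:465],None,fx=4,fy=4,interpolation=cv2.INTER_CUBIC)
o=np.hstack([c,b]); o=o[:,:]; print(o.shape); cv2.imwrite('pics/c5.png',cv2.resize(o,(800,int(o.shape[0]*800/o.shape[1]))) )
E
```

```text
top 127 217 [262.4 209. ] [609.1 179.5 127. ] [609.2 179.4 127. ] [35.8 37.2  7. ]
top 107 284 [263.9 208.2] [613.9 179.4 107. ] [612.9 181.4 106.8] [60.4 61.8  7.2]
top 107 327 [225.6 216.8] [592.4 277.5 107. ] [593.1 277.8 107. ] [48.8 45.6  7.6]
top 26 324 [320.1 209.1] [621.6  39.   26. ] [623.5  38.7  23.9] [58.  56.5  5.7]
side 127 213 [284.1 238.7] [609.4 182.1 127. ] [610.1 180.8 126.3] [37.4 38.1  7.3]
side 107 258 [281.8 247.7] [608.8 193.  107. ] [614.1 183.6 106.9] [62.2 58.8  8.8]
side 107 387 [263.5 275.9] [592.7 280.8 107. ] [593.  280.2 106.4] [49.5 48.2  6.4]
side 26 63 [378.5 178.6] [ 585.4 -231.7   26. ] [ 584.5 -233.1   26.4] [26.3 27.2  8.8]
side 26 272 [314.2 230.8] [622.5  43.5  26. ] [622.8  39.8  23.7] [58.9 57.9  5.1]
side 26 314 [273.4 323.4] [538.7 325.6  26. ] [546.9 327.   26. ] [281.7  55.    9.6]
(560, 1160, 3)
```

View pics/c5.png

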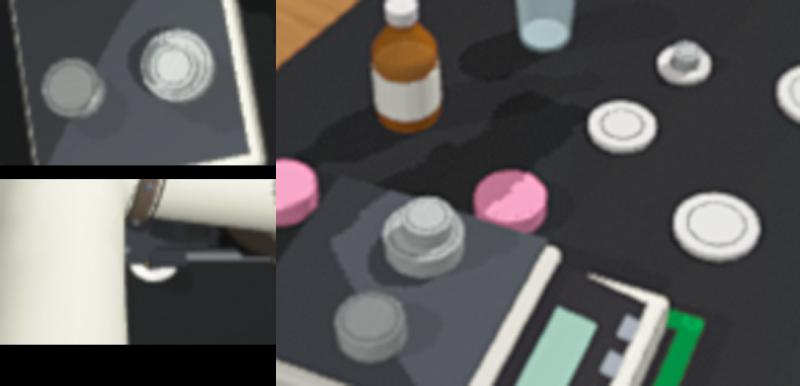

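d stands centred on its rest at crop (684,58). c is still on a, at about (609,180). Moving to c.

Call:
{"method": "drive_tool", "body": {
  "motion": [70,0.01,0,0.15,0,0,0,70,0.01,0,0.23,0,0,0,70,0.01,0,0.23,0,0,0,70,0.01,0,0.23,0,0,0,70,0.01,0,0.23,0,0,0,70,0.01,0,0.23,0,0,0,70,0.01,0,0.23,0,0,0,70,0.01,0,0.23,0,0,0,70,0.01,0,0.23,0,0,0,70,0.01,0,0.18,0,0,0,70,0.005,0,0.11,0,0,0,70,0,0,0,0,0,0]
}}

```text
t: 11.2
tool_pos: [606.3, 223.2, 201.7]
ee_rot: [-0.707, 0.708, -0.0, -0.002]
wrist_force: [-0.3, -0.4, 0.5]
finger_gap: 60.6
```

Call:
{"method": "drive_tool", "body": {
  "motion": [70,0,0.1,0,0,0,0,70,0,0.15,0,0,0,0,70,0,0.05,0,0,0,0,70,0,0,0,0,0,0,70,0,0,0,0,0,0,70,0,0,0,0,0,0]
}}

```text
t: 11.8
tool_pos: [606.1, 219.4, 144.4]
ee_rot: [-0.707, 0.708, -0.001, -0.0]
wrist_force: [-3.9, 0.3, 6.0]
finger_gap: 61.2
```

I mis-summed the row shifts, so the arm is 40 mm too far in y and a fingertip has landed lightly on c (6 N). Backing straight up.

Call:
{"method": "drive_tool", "body": {
  "motion": [70,0,-0.05,0,0,0,0,70,0,-0.1,0,0,0,0,70,0,-0.1,0,0,0,0,70,0,0,-0.1,0,0,0,70,0.01,0,-0.095,0,0,0,70,0,0,0,0,0,0,70,0,0,0,0,0,0,70,0,0,0,0,0,0]
}}

```text
t: 12.6
tool_pos: [608.8, 181.5, 193.2]
ee_rot: [-0.707, 0.707, -0.001, -0.0]
wrist_force: [-0.9, -0.0, 0.2]
finger_gap: 61.3
```

```bash
python3 - <<'E'
from h import *
todo((609,180,128)); S=snap('side','side4')
cv2.imwrite('pics/c6.png',cv2.resize(S['color'][200:310,210:350],None,fx=4,fy=4,interpolation=cv2.INTER_CUBIC))
E
```

```text
t 12.6 pos [608.8 181.5 193.2] F [-0.9 -0.   0.2] gap 61.3
d world [  0.2  -1.5 -65.2] share now-axes [ 0.001  0.326 -0.007] share goal-axes [ 0.001  0.326 -0.007] turn share [ 0.    -0.    -0.001]
```

View pics/c6.png

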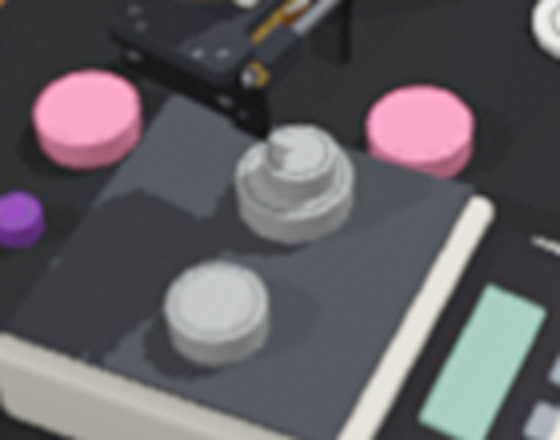

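c is still flat and centred on a, at crop (303,155), with the finger clear. Descending in small, re-added steps.

Call:
{"method": "drive_tool", "body": {
  "motion": [70,0,0.1,-0.005,0,0,0,70,0,0.1,0,0,0,0,70,0,0.08,0,0,0,0,70,0,0.03,0,0,0,0,70,0,0,0,0,0,0,70,0,0,0,0,0,0,70,0,0,0,0,0,0]
}}

```text
t: 13.35
tool_pos: [609.6, 181.3, 133.1]
ee_rot: [0.707, -0.707, -0.001, -0.001]
wrist_force: [0.6, -0.2, 0.3]
finger_gap: 60.9
```

Call:
{"method": "drive_tool", "body": {
  "motion": [70,0,0.023,0,0,0,0,70,0,0,0,0,0,0,60,0,0,0,0,0,0,54,0,0,0,0,0,0,50,0,0,0,0,0,0,46,0,0,0,0,0,0,42,0,0,0,0,0,0,35,0,0,0,0,0,0,35,0,0,0,0,0,0],
  "squeeze": 35
}}

```text
t: 14.25
tool_pos: [608.8, 180.6, 127.4]
ee_rot: [-0.707, 0.707, -0.0, -0.0]
wrist_force: [1.1, -0.7, 0.6]
finger_gap: 41.3
```

Call:
{"method": "drive_tool", "body": {
  "motion": [35,0,-0.02,0,0,0,0,35,0,-0.06,0,0,0,0,35,0,-0.16,0,0,0,0,35,0,-0.16,0,0,0,0,35,-0.01,0,-0.1,0,0,0,35,-0.01,0,-0.2,0,0,0,35,-0.01,0,-0.2,0,0,0,35,-0.01,0,-0.2,0,0,0,35,-0.01,0,-0.2,0,0,0,35,-0.01,0,-0.2,0,0,0,35,-0.01,0,-0.2,0,0,0,35,-0.01,0,-0.1,0,0,0]
}}

```text
t: 15.45
tool_pos: [591.7, -102.1, 207.0]
ee_rot: [0.707, -0.707, 0.002, -0.001]
wrist_force: [-0.8, 0.3, -2.8]
finger_gap: 41.0
```

Call:
{"method": "drive_tool", "body": {
  "motion": [35,0,0,-0.085,0,0,0,35,0,0,0,0,0,0,35,0,0,0,0,0,0,35,0,0,0,0,0,0]
}}

```text
t: 15.85
tool_pos: [592.9, -115.2, 207.2]
ee_rot: [0.707, -0.707, -0.0, 0.0]
wrist_force: [-0.2, 0.1, -2.2]
finger_gap: 41.4
```

Call:
{"method": "drive_tool", "body": {
  "motion": [35,0,0.06,-0.006,0,0,0,35,0,0.2,0,0,0,0,35,0,0.2,0,0,0,0,35,0,0.2,0,0,0,0,35,0,0.13,0,0,0,0,35,0,0.05,0,0,0,0,35,0,0.02,0,0,0,0,35,0,0,0,0,0,0,35,0,0,0,0,0,0,35,0,0,0,0,0,0]
}}

```text
t: 16.85
tool_pos: [593.9, -117.2, 37.0]
ee_rot: [0.707, -0.707, -0.001, -0.001]
wrist_force: [0.1, -0.5, -2.3]
finger_gap: 41.1
```

Call:
{"method": "drive_tool", "body": {
  "motion": [35,-0.003,0.02,0,0,0,0,35,0,0.015,0,0,0,0,35,0,0.008,0,0,0,0,35,0,0,0,0,0,0,35,0,0,0,0,0,0]
}}

```text
t: 17.35
tool_pos: [592.4, -117.3, 28.4]
ee_rot: [-0.707, 0.707, 0.0, 0.0]
wrist_force: [-2.8, 1.2, 6.9]
finger_gap: 41.0
```

Call:
{"method": "drive_tool", "body": {
  "motion": [48,0,0,0,0,0,0,54,0,0,0,0,0,0,65,0,0,0,0,0,0,65,0,-0.03,0,0,0,0,65,0,-0.15,0,0,0,0,65,0,-0.2,0,0,0,0,85,0,-0.2,0,0,0,0,85,0,-0.2,0,0,0,0,85,0,-0.1,0,0,0,0,85,0,0,0,0,0,0]
}}

```text
t: 18.35
tool_pos: [594.3, -117.5, 207.3]
ee_rot: [-0.707, 0.707, 0.003, 0.003]
wrist_force: [-0.1, -0.4, -0.8]
finger_gap: 72.8
```

Call:
{"method": "drive_tool", "body": {
  "motion": [85,0,0,0.12,0,0,0,85,0,0,0.23,0,0,0,85,0,0,0.23,0,0,0,85,0,0,0.23,0,0,0,85,0,0,0.23,0,0,0,85,0,0,0.23,0,0,0,85,0,0,0.23,0,0,0,85,0,0,0.23,0,0,0,85,0,0,0.16,0,0,0,85,0,0,0.086,0,0,0,85,0,0,0,0,0,0,85,0,0,0,0,0,0]
}}

```text
t: 19.55
tool_pos: [592.0, 277.2, 201.8]
ee_rot: [-0.707, 0.708, -0.001, -0.0]
wrist_force: [-0.7, 0.1, 0.2]
finger_gap: 74.1
```

```bash
python3 - <<'E'
from h import *
todo((593.5,278,105)); S=snap('side','side5')
cv2.imwrite('pics/c7.png',cv2.resize(S['color'][150:310,210:450],None,fx=3.2,fy=3.2,interpolation=cv2.INTER_CUBIC))
E
```

```text
t 19.55 pos [592.  277.2 201.8] F [-0.7  0.1  0.2] gap 74.1
d world [  1.5   0.8 -96.8] share now-axes [0.008 0.484 0.005] share goal-axes [0.008 0.484 0.004] turn share [ 0.001 -0.    -0.001]
```

View pics/c7.png

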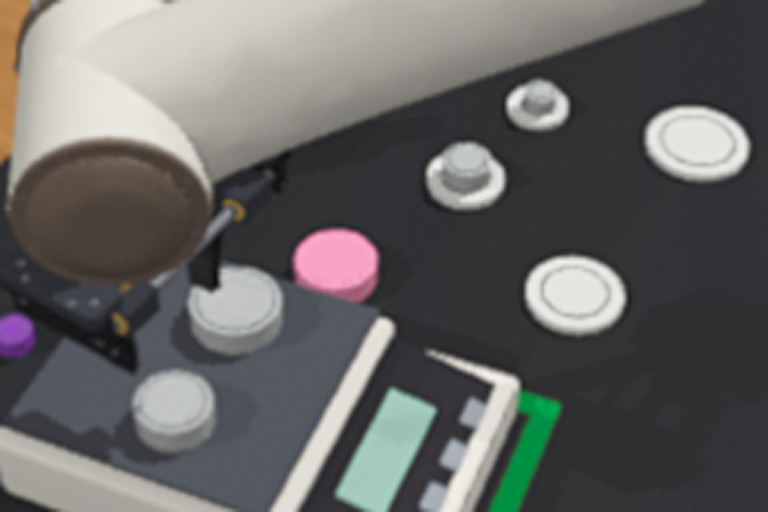

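c and d sit centred on their rests at crop (465,165) and (540,95), and the gripper is over b. Descending.

Call:
{"method": "drive_tool", "body": {
  "motion": [85,0.008,0.1,0.005,0,0,0,85,0,0.15,0,0,0,0,85,0,0.13,0,0,0,0,85,0,0.06,0,0,0,0,85,0,0,0,0,0,0,85,0,0,0,0,0,0,85,0,0,0,0,0,0]
}}

```text
t: 20.3
tool_pos: [595.0, 279.2, 116.6]
ee_rot: [0.708, -0.706, -0.001, -0.001]
wrist_force: [-0.4, 0.4, 0.4]
finger_gap: 73.9
```

Call:
{"method": "drive_tool", "body": {
  "motion": [85,-0.003,0.04,0,0,0,0,85,0,0,0,0,0,0,85,0,0,0,0,0,0,75,0,0,0,0,0,0,70,0,0,0,0,0,0,66,0,0,0,0,0,0,62,0,0,0,0,0,0,58,0,0,0,0,0,0,50,0,0,0,0,0,0,50,0,0,0,0,0,0],
  "squeeze": 45
}}

```text
t: 21.3
tool_pos: [593.3, 278.6, 106.8]
ee_rot: [-0.707, 0.707, -0.0, -0.0]
wrist_force: [-0.4, -2.1, 0.6]
finger_gap: 53.2
```

Call:
{"method": "drive_tool", "body": {
  "motion": [50,0,-0.02,0,0,0,0,50,0,-0.06,0,0,0,0,50,0,-0.17,0,0,0,0,50,0,-0.2,0,0,0,0,50,-0.04,0,-0.09,0,0,0,50,-0.08,0,-0.18,0,0,0,50,-0.08,0,-0.18,0,0,0,50,-0.08,0,-0.18,0,0,0,50,-0.08,0,-0.18,0,0,0,50,-0.08,0,-0.18,0,0,0,50,-0.08,0,-0.18,0,0,0,50,-0.08,0,-0.18,0,0,0]
}}

```text
t: 22.5
tool_pos: [472.5, 7.8, 197.5]
ee_rot: [0.707, -0.707, -0.0, -0.0]
wrist_force: [0.8, -0.4, -3.3]
finger_gap: 53.0
```

Call:
{"method": "drive_tool", "body": {
  "motion": [50,-0.08,0,-0.18,0,0,0,50,-0.04,0,-0.098,0,0,0,50,0,0,0,0,0,0,50,0,0,0,0,0,0,50,0,0,0,0,0,0]
}}

```text
t: 23.0
tool_pos: [450.0, -46.0, 197.2]
ee_rot: [0.707, -0.707, -0.001, -0.0]
wrist_force: [0.5, 0.7, -3.0]
finger_gap: 52.8
```

Call:
{"method": "drive_tool", "body": {
  "motion": [50,0,0.06,-0.005,0,0,0,50,0,0.2,0,0,0,0,50,0,0.2,0,0,0,0,50,0,0.2,0,0,0,0,50,0,0.1,0,0,0,0,50,0,0.04,0,0,0,0,50,0,0,0,0,0,0,50,0,0,0,0,0,0,50,0,0,0,0,0,0]
}}

```text
t: 23.9
tool_pos: [450.6, -47.2, 38.1]
ee_rot: [0.707, -0.707, -0.001, -0.001]
wrist_force: [0.8, -0.4, -2.7]
finger_gap: 53.2
```

Call:
{"method": "drive_tool", "body": {
  "motion": [50,-0.004,0.02,0,0,0,0,50,0,0.012,0,0,0,0,50,0,0.008,0,0,0,0,50,0,0,0,0,0,0,50,0,0,0,0,0,0]
}}

```text
t: 24.4
tool_pos: [448.5, -47.6, 29.7]
ee_rot: [-0.707, 0.707, 0.0, 0.0]
wrist_force: [-2.7, 1.1, 5.3]
finger_gap: 53.3
```

Call:
{"method": "drive_tool", "body": {
  "motion": [62,0,0,0,0,0,0,68,0,0,0,0,0,0,78,0,0,0,0,0,0,78,0,-0.03,0,0,0,0,78,0,-0.15,0,0,0,0,78,0,-0.2,0,0,0,0,100,0,-0.2,0,0,0,0,100,0,-0.2,0,0,0,0,100,0,-0.08,0,0,0,0,100,0,0,0,0,0,0]
}}

```text
t: 25.4
tool_pos: [450.1, -47.4, 204.1]
ee_rot: [0.708, -0.707, -0.003, -0.003]
wrist_force: [0.9, -0.6, 0.3]
finger_gap: 85.4
```

Call:
{"method": "drive_tool", "body": {
  "motion": [100,0.06,0,0.082,0,0,0,100,0.117,0,0.164,0,0,0,100,0.117,0,0.164,0,0,0,100,0.117,0,0.164,0,0,0,100,0.117,0,0.164,0,0,0,100,0.117,0,0.164,0,0,0,100,0.117,0,0.164,0,0,0,100,0.06,0,0.082,0,0,0,100,0,0,0,0,0,0,100,0,0,0,0,0,0]
}}

```text
t: 26.4
tool_pos: [612.2, 182.3, 198.4]
ee_rot: [-0.706, 0.708, -0.001, -0.001]
wrist_force: [-0.4, -0.4, -0.0]
finger_gap: 87.0
```

```bash
python3 - <<'E'
from h import *
todo((613,182,107)); S=snap('side','side6')
cv2.imwrite('pics/c8.png',cv2.resize(S['color'][150:310,210:450],None,fx=3.2,fy=3.2,interpolation=cv2.INTER_CUBIC))
E
```

```text
t 26.4 pos [612.2 182.3 198.4] F [-0.4 -0.4 -0. ] gap 87.0
d world [  0.8  -0.3 -91.4] share now-axes [ 0.006  0.457 -0.001] share goal-axes [ 0.004  0.457 -0.002] turn share [ 0.001  0.    -0.002]
```

View pics/c8.png

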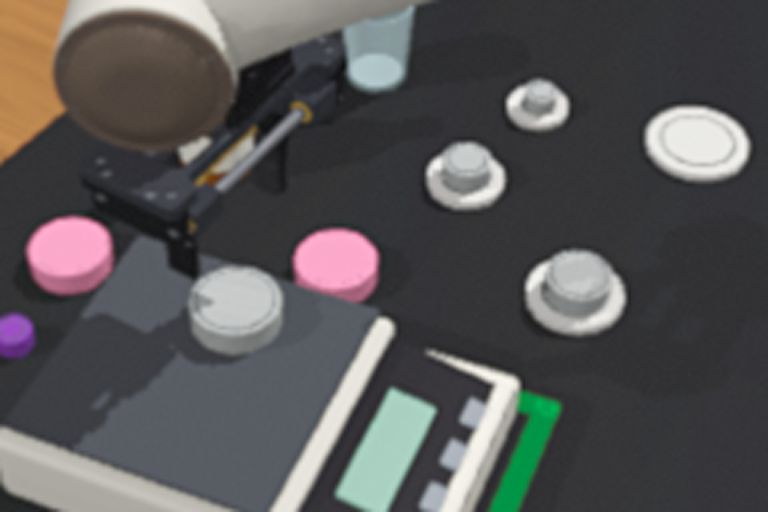

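b is centred on its rest at crop (577,285), and a at (237,305) is alone on the pan with the gripper above it. Descending.

Call:
{"method": "drive_tool", "body": {
  "motion": [100,0.002,0.1,0,0,0,0,100,0,0.15,0,0,0,0,100,0,0.11,0,0,0,0,100,0,0.06,0,0,0,0,100,0,0,0,0,0,0,100,0,0,0,0,0,0,100,0,0,0,0,0,0]
}}

```text
t: 27.15
tool_pos: [614.2, 182.2, 118.5]
ee_rot: [0.708, -0.707, -0.001, -0.001]
wrist_force: [0.1, -0.5, -0.1]
finger_gap: 87.1
```

Call:
{"method": "drive_tool", "body": {
  "motion": [100,-0.002,0.048,0,0,0,0,100,0,0,0,0,0,0,100,0,0,0,0,0,0,90,0,0,0,0,0,0,84,0,0,0,0,0,0,80,0,0,0,0,0,0,76,0,0,0,0,0,0,72,0,0,0,0,0,0,64,0,0,0,0,0,0,60,0,0,0,0,0,0],
  "squeeze": 55
}}

```text
t: 28.15
tool_pos: [612.7, 181.2, 107.2]
ee_rot: [-0.707, 0.708, -0.0, -0.0]
wrist_force: [0.1, -4.3, 0.9]
finger_gap: 65.0
```

Call:
{"method": "drive_tool", "body": {
  "motion": [60,0,-0.02,0,0,0,0,60,0,-0.06,0,0,0,0,60,0,-0.17,0,0,0,0,60,0,-0.2,0,0,0,0,60,-0.035,0,-0.094,0,0,0,60,-0.07,0,-0.188,0,0,0,60,-0.07,0,-0.188,0,0,0,60,-0.07,0,-0.188,0,0,0,60,-0.07,0,-0.188,0,0,0,60,-0.07,0,-0.188,0,0,0,60,-0.07,0,-0.188,0,0,0,60,-0.07,0,-0.188,0,0,0]
}}

```text
t: 29.35
tool_pos: [507.0, -100.9, 197.5]
ee_rot: [0.707, -0.707, -0.0, -0.0]
wrist_force: [1.1, -0.7, -4.8]
finger_gap: 64.8
```

Call:
{"method": "drive_tool", "body": {
  "motion": [60,-0.07,0,-0.188,0,0,0,60,-0.07,0,-0.188,0,0,0,60,-0.07,0,-0.188,0,0,0,60,-0.07,0,-0.188,0,0,0,60,-0.035,0,-0.094,0,0,0,60,0,0,0,0,0,0,60,0,0,0,0,0,0,60,0,0,0,0,0,0]
}}

```text
t: 30.15
tool_pos: [445.2, -268.5, 197.3]
ee_rot: [0.707, -0.707, -0.0, 0.0]
wrist_force: [-0.3, 0.5, -4.7]
finger_gap: 65.0
```

Call:
{"method": "drive_tool", "body": {
  "motion": [60,-0.004,0.06,-0.013,0,0,0,60,0,0.2,0,0,0,0,60,0,0.2,0,0,0,0,60,0,0.2,0,0,0,0,60,0,0.1,0,0,0,0,60,0,0.03,0,0,0,0,60,0,0,0,0,0,0,60,0,0,0,0,0,0,60,0,0,0,0,0,0]
}}

```text
t: 31.05
tool_pos: [445.4, -272.1, 40.7]
ee_rot: [-0.707, 0.707, 0.001, 0.001]
wrist_force: [-0.6, 0.9, -5.6]
finger_gap: 64.7
```

Call:
{"method": "drive_tool", "body": {
  "motion": [60,-0.003,0.025,0.004,0,0,0,60,0,0.015,0,0,0,0,60,0,0.008,0,0,0,0,60,0,0,0,0,0,0,60,0,0,0,0,0,0]
}}

```text
t: 31.55
tool_pos: [443.2, -270.9, 30.2]
ee_rot: [0.707, -0.707, 0.0, 0.0]
wrist_force: [-2.0, 3.0, 3.7]
finger_gap: 65.3
```

Call:
{"method": "drive_tool", "body": {
  "motion": [76,0,0,0,0,0,0,84,0,0,0,0,0,0,92,0,0,0,0,0,0,92,0,-0.03,0,0,0,0,92,0,-0.15,0,0,0,0,92,0,-0.2,0,0,0,0,92,0,-0.2,0,0,0,0,92,0,-0.2,0,0,0,0,92,0,-0.2,0,0,0,0,92,-0.1,0,-0.2,0,0,0,92,-0.1,0,-0.2,0,0,0,92,-0.1,0,-0.2,0,0,0]
}}

```text
t: 32.75
tool_pos: [383.2, -392.2, 226.8]
ee_rot: [-0.707, 0.708, 0.001, 0.0]
wrist_force: [0.7, -1.2, 0.0]
finger_gap: 80.2
```

Call:
{"method": "drive_tool", "body": {
  "motion": [92,-0.1,0,-0.2,0,0,0,92,-0.1,0,-0.2,0,0,0,92,-0.1,0,-0.2,0,0,0,92,-0.1,0,-0.2,0,0,0,92,0,0,0,0,0,0]
}}

```text
t: 33.25
tool_pos: [300.7, -555.1, 225.1]
ee_rot: [-0.707, 0.708, -0.002, 0.002]
wrist_force: [-1.3, 0.8, -0.6]
finger_gap: 80.0
```

```bash
python3 - <<'E'
from h import *
S=snap('side','side7');T=snap('top','top7')
b=cv2.resize(S['color'][120:280,300:470],(510,480),interpolation=cv2.INTER_CUBIC)
a=cv2.resize(T['color'][195:305,325:465],(560,440),interpolation=cv2.INTER_CUBIC)[:,:]
cv2.imwrite('pics/c9.png',b); cv2.imwrite('pics/c10.png',a)
rest=dict(c=(593,-116.8),d=(587,-235),b=(449.5,-47.5),a=(444.3,-271.5)); h=dict(a=30,b=30,c=28,d=26)
for n,im in (('top',T),('side',S)):
  X=cloud(im)
  for k,(x,y) in rest.items():
    m=(abs(X[...,2]-h[k])<4)&(np.hypot(X[...,0]-x,X[...,1]-y)<50)
    q=X[m]; lo,hi=np.percentile(q,[2,98],axis=0); m2=np.argwhere(m)
    print(n,k,m.sum(),((lo+hi)/2).round(1),'minus rest',((lo+hi)/2-np.r_[x,y,0]).round(1)[:2])
print(env.read_state()['tool_pos'].round(0))
E
```

```text
top c 178 [ 592.6 -116.6   28.1] minus rest [-0.4  0.2]
top d 93 [ 584.4 -234.1   26. ] minus rest [-2.6  0.9]
top b 289 [448.  -46.8  30.4] minus rest [-1.5  0.7]
top a 462 [ 444.4 -269.8   30.2] minus rest [0.1 1.7]
side c 126 [ 593.9 -115.5   27.8] minus rest [0.9 1.3]
side d 64 [ 586.3 -232.8   25.9] minus rest [-0.7  2.2]
side b 258 [448.5 -46.5  29.9] minus rest [-1.  1.]
side a 275 [ 445.1 -268.7   29.7] minus rest [0.8 2.8]
[ 303. -552.  225.]
```

View pics/c9.png

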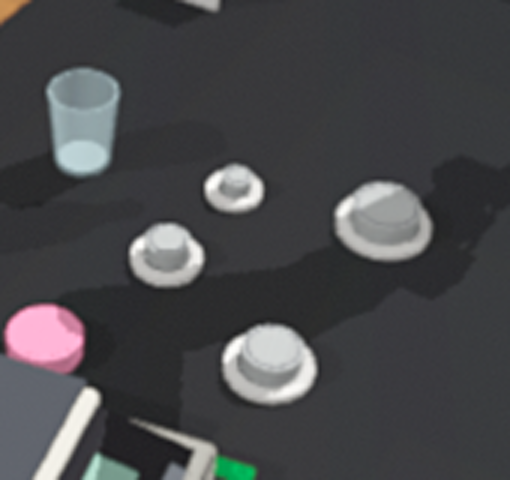

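View pics/c10.png

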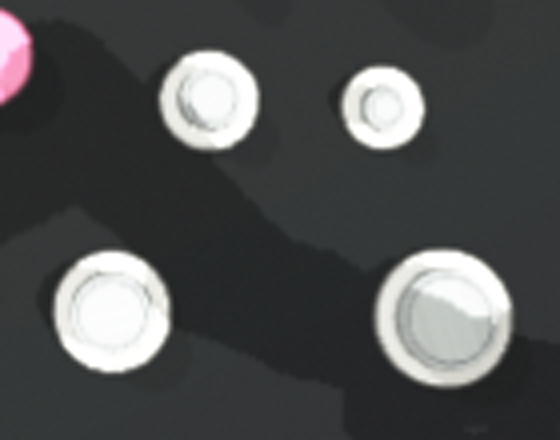

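All four weights are flat and centred to within about 3 mm, against a 12 mm margin. The beaker is where it was, and the robot is clear of everything. Handing in.

```bash
python3 -c "
from h import *
for n in ('side0','side7'):
  X=cloud(load(n))
  for nm,(u0,u1,v0,v1) in dict(bottle=(262,292,155,210),beaker=(314,342,142,182)).items(): print(n,nm,load(n)['color'][v0:v1,u0:u1].mean((0,1)).round(1))
print(env.hand_in())"
```

```text
side0 bottle [ 86.1 103.7 120.9]
side0 beaker [125.3 122.3 110.7]
side7 bottle [ 86.6 104.3 121.6]
side7 beaker [126.  123.  111.4]
the job is handed in; nothing more can be done
None
```

All four weights are now on their own rests, each set down gently with the contact force watched, and the job is handed in. I took the stack apart from the top: d, then c, then b from beside it, then a. It took about 33 s of robot time.

- **Last checks:** in both cameras every weight lies flat, with its top at 26–30 mm as expected. Each is within about 3 mm of its rest's centre, and no edge hangs over.
- **Disagreement:** the two cameras differ by up to about 2 mm, which is within their calibration.
- **Bystanders:** the image patches around the bottle and beaker are essentially unchanged from the start. The gripper finished open and well clear.
- **One slip:** on the way to c I added up the move rows wrongly and overshot by 40 mm. A fingertip touched the top of c at about 6 N. I backed off, and a picture showed c had not moved before I went on.

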